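# Vent the bench air tank and put its fittings away

## Task

Shut the bench's air tank down for the day: first close the supply by swinging the ball valve's lever fully crosswise to its pipe, then unscrew the small knurled lock nut of the bleed valve on top of the tank anticlockwise as far as it goes, and then press the freed valve tip fully down for two seconds to let the air out. Also clear the loose air fittings off the bench into the three blue bins (before or after the venting), blow-gun nozzles, quick couplers and deep sockets each in the bin that already holds one of that kind. Leave the lever crosswise, the nut unscrewed, and the hand tools, can and bottle where they are.

Things in the scene. Friction and masses are not known exactly. Their poses are not given: they have to be found in the camera images.
- air_tank: Black air tank fixed to the bench, 120 mm thick, 240 mm long, lying along its x axis; top of the shell 140 mm up. Origin on the bench under its middle. At its -x end (nearest the robot) a 20 mm supply pipe at 80 mm up carries the ball valve and turns down 228 mm from the origin. On top stand the brass bleed valve at x = -30 mm and a gauge at x = +60 mm (205 mm up).
- shutoff (a joint): Angle (rad) of the ball valve's lever about the upright valve stem: 0 = along the pipe, pointing away from the tank (tank -x), open; 1.571 = crosswise, pointing to tank -y, closed, at its stop. Grows anticlockwise seen from above. Stays where it is left; about 2 N at the tip moves it. Starts at 0 to 0.25.
- shutoff_pivot (a point): Point on the lever's turning axis, at the lever's mid-thickness (118 mm up; 160 mm from the tank's origin along tank -x). The pipe under it tops out at 90 mm up.
- shutoff_tip (a point): Outer end of the lever, 100 mm from the pivot, at mid-thickness. From 25 to 100 mm out the lever is a black sleeve 18 mm wide and 12 mm thick (112 to 124 mm up). Open space on both sides.
- lock_nut (a joint): Angle (rad) by which the knurled lock nut is unscrewed: 0 = screwed down, 6.4 = at its upper stop. Grows anticlockwise seen from above. Stays where it is left; 0.04 N m turns it. It rises 4 mm in all along the pin. Screwed down, it bears on the valve stem and keeps the pin from going down. Starts at 0 to 0.5.
- nut_mid (a point): Middle of the knurled brass lock nut, on its upright axis: 16 mm thick, 12 mm high. Below it is a slim 12 mm stem, free for 28 mm down to a 26 mm hexagon; above it only the pin.
- bleed_pin (a joint): How far (m) the bleed valve's pin is pressed down: 0 = up, 0.004 = fully down. The nut goes down with it. A spring returns it: about 1.6 N at the top, 5 N fully down. It can go down only as far as the nut has been unscrewed.
- pin_top (a point): Top face of the pin (valve tip), 7 mm thick, on the nut's axis; it stands 14 mm above the nut while that is screwed down, 10 mm above when it is unscrewed.
- bin_nozzles: Open blue bin fixed to the bench, 170 (its x) by 116 mm outside, 55 mm high, walls and floor 4 mm. Origin under the middle of its floor, on the bench; its x points away from the robot. One blow-gun nozzle already lies there along y at x = +55 mm, fixed, 16 mm high; from x = -80 to +35 mm the bin is empty. The three bins differ only in what they hold; which stands where varies.
- bin_couplers: Open blue bin fixed to the bench, 170 (its x) by 116 mm outside, 55 mm high, walls and floor 4 mm. Origin under the middle of its floor, on the bench; its x points away from the robot. One quick coupler already lies there along y at x = +55 mm, fixed, 28 mm high; from x = -80 to +35 mm the bin is empty. The three bins differ only in what they hold; which stands where varies.
- bin_sockets: Open blue bin fixed to the bench, 170 (its x) by 116 mm outside, 55 mm high, walls and floor 4 mm. Origin under the middle of its floor, on the bench; its x points away from the robot. One deep socket already lies there along y at x = +55 mm, fixed, 32 mm high; from x = -80 to +35 mm the bin is empty. The three bins differ only in what they hold; which stands where varies.
- nozzle_1: Loose blow-gun nozzle on the bench, 100 mm long along its x axis: 10 mm aluminium tube (x = -32 to +30 mm, to be gripped) with a 16 mm brass hexagon at -x and a 16 mm black rubber tip at +x. Axis 8 mm up; origin on its underside (bench level) at mid-length. Does not roll. 60 g. May be absent.
- nozzle_2: Loose blow-gun nozzle on the bench, 100 mm long along its x axis: 10 mm aluminium tube (x = -32 to +30 mm, to be gripped) with a 16 mm brass hexagon at -x and a 16 mm black rubber tip at +x. Axis 8 mm up; origin on its underside (bench level) at mid-length. Does not roll. 60 g. May be absent.
- coupler_1: Loose steel quick coupler on the bench, 80 mm long along its x axis: 28 mm thick sleeve and hexagon (x = -31 to +31 mm) and a 14 mm barbed hose tail (to x = +49 mm). Origin on its underside under the middle of the sleeve, axis 14 mm up; behaves as a square bar, does not roll. 140 g. May be absent.
- coupler_2: Loose steel quick coupler on the bench, 80 mm long along its x axis: 28 mm thick sleeve and hexagon (x = -31 to +31 mm) and a 14 mm barbed hose tail (to x = +49 mm). Origin on its underside under the middle of the sleeve, axis 14 mm up; behaves as a square bar, does not roll. 140 g. May be absent.
- socket_1: Loose deep impact socket of dark steel on the bench, a plain 32 mm thick cylinder 80 mm long along its x axis, square drive hole at -x. Origin on its underside at mid-length, axis 16 mm up; behaves as a square bar, does not roll. 250 g. May be absent.
- socket_2: Loose deep impact socket of dark steel on the bench, a plain 32 mm thick cylinder 80 mm long along its x axis, square drive hole at -x. Origin on its underside at mid-length, axis 16 mm up; behaves as a square bar, does not roll. 250 g. May be absent.
- tape_measure: Yellow tape measure standing on edge, 72 by 38 by 66 mm high, loose, to be left alone. Origin under its middle.
- screwdriver: Screwdriver 200 mm long lying on the left beyond the tank, loose, to be left alone. Origin under its middle, along its x.
- wrench: Flat steel wrench 160 mm long lying in the row of loose fittings, loose, to be left alone. Origin under its middle, along its x.
- spray_can: Spray can 58 mm thick and 190 mm high at the back, loose, to be left alone. Origin under its middle.
- glue_bottle: White bottle 52 mm thick and 130 mm high to the right of the bins, loose, to be left alone. Origin under its middle.

How it is judged (in metres and radians):
On the way, in this order (a step that is already met when the one before it is completed fails the run):
1. the supply ball valve is closed: lever within 10 degrees of crosswise (value of joint shutoff above 1.4 rad), for 0.2 s.
2. with the supply closed, the lock nut is unscrewed to within a tenth of a turn of its stop (value of joint shutoff above 1.4 rad and value of joint lock_nut above 5.8 rad), for 0.2 s.
3. with the nut unscrewed, the pin is held down at least 2.5 mm of its 4 mm for 1.5 s (all of step 2 and value of joint bleed_pin above 0.0025 m), for 1.5 s.
At the end, for the whole second after the job is handed in: Lever at 1.4 rad or more (closed), lock nut at 5.8 rad or more (unscrewed), pin back up to within 1 mm; every nozzle, coupler and socket present lies at rest in the bin of its kind: its origin inside the bin's walls and less than 45 mm above the bench (all of step 2 and value of joint bleed_pin below 0.001 m and x of nozzle_1 in the frame of bin_nozzles between -0.085 and 0.085 m and y of nozzle_1 in the frame of bin_nozzles between -0.058 and 0.058 m and z of nozzle_1 in the frame of bin_nozzles between -0.005 and 0.045 m and linear speed of each of nozzle_1, nozzle_2, coupler_1, coupler_2, socket_1, socket_2 below 0.03 m/s and x of nozzle_2 in the frame of bin_nozzles between -0.085 and 0.085 m and y of nozzle_2 in the frame of bin_nozzles between -0.058 and 0.058 m and z of nozzle_2 in the frame of bin_nozzles between -0.005 and 0.045 m and x of coupler_1 in the frame of bin_couplers between -0.085 and 0.085 m and y of coupler_1 in the frame of bin_couplers between -0.058 and 0.058 m and z of coupler_1 in the frame of bin_couplers between -0.005 and 0.045 m and x of coupler_2 in the frame of bin_couplers between -0.085 and 0.085 m and y of coupler_2 in the frame of bin_couplers between -0.058 and 0.058 m and z of coupler_2 in the frame of bin_couplers between -0.005 and 0.045 m and x of socket_1 in the frame of bin_sockets between -0.085 and 0.085 m and y of socket_1 in the frame of bin_sockets between -0.058 and 0.058 m and z of socket_1 in the frame of bin_sockets between -0.005 and 0.045 m and x of socket_2 in the frame of bin_sockets between -0.085 and 0.085 m and y of socket_2 in the frame of bin_sockets between -0.058 and 0.058 m and z of socket_2 in the frame of bin_sockets between -0.005 and 0.045 m); the robot touches nothing.
It fails at once if the tape measure is moved by more than 50 mm (distance of tape_measure from where it was at the start of the episode above 0.05 m).
It fails at once if the screwdriver is moved by more than 50 mm (distance of screwdriver from where it was at the start of the episode above 0.05 m).
It fails at once if the wrench is moved by more than 50 mm (distance of wrench from where it was at the start of the episode above 0.05 m).
It fails at once if the spray can is moved by more than 50 mm (distance of spray_can from where it was at the start of the episode above 0.05 m).
It fails at once if the glue bottle is moved by more than 50 mm (distance of glue_bottle from where it was at the start of the episode above 0.05 m).
Of nozzle_1, coupler_1, socket_1, nozzle_2, coupler_2, socket_2 only 3 to 5 are there at a start; the rules pass over those that are not, and their reading is None.
At some moment in a run one of nozzle_1, coupler_1, socket_1, nozzle_2, coupler_2, socket_2 may be knocked a few centimetres aside while the robot is not near it.
Once in a run the grip may slacken for a moment while it holds something.
It also fails if it takes over 210 s, if anything falls off the work surface, if the arm or the gripper's body presses on something with over 40 N, if the wrist force passes 120 N, or if a joint passes its speed limit or range.

## Robot

A 6-joint arm with a two-finger parallel gripper is mounted at the origin on the work surface. World frame = base frame: x ahead of the robot, y to its left, z up, the work surface at z = 0. Lengths are in m, angles in degrees, forces in N, time in s.
With the tool pointing down it reaches from about 0.35 to 0.875 m from the base axis. Payload 4.2 kg.
Tool frame: the origin (TCP) lies at the very end of the fingers, on their centre line; the grasp point (between the pads) lies 19 mm behind it (r.grip_point_offset is the distance from the TCP to the grasp point, in m); z points along the fingers, y is the line along which they close (so a half turn about z gives the same grasp; the last joint's range is limited). The gripper opens to 85 mm and grips with 20 to 120 N. Pads are 22 mm wide; open, the fingers measure 114 mm over their backs; the gripper's body (76 mm by 85 mm) begins 54 mm behind the grasp point. The pads swing forward as they close: fully open they stand 13 mm farther back than shut.
Start: joints at [-59.209, 22.042, 0.453, 0, -68.411, -14.817], TCP at [0.172, -0.601, 0.231] pointing down, gripper open.
Joint ranges: [-179.83, 179.83], [-69.29, 118.12], [-61.27, 80.66], [-181.25, 117.63], [-171.15, -9.14], [-177.46, 177.46]. Speed limits (degrees/s): [159.86, 159.86, 180, 180, 180, 180].

## Interface

Orientations are given as [roll, pitch, yaw] about the fixed x, y, z axes, in that order (R = Rz(yaw) Ry(pitch) Rx(roll)).
In Python, from rig import r, read_camera gives the robot as it stands.
- The arm moves only by the tool move_arm, never from a script. Its argument "moves" is a list of rows, each a list of 7 numbers: the shift along the world's x, y, z in mm, then the turn, a rotation vector about the world's x, y, z in rad, then the opening, from -1 (shut) to 1 (fully open). In form: [[x, y, z, ax, ay, az, fingers], ...]. A call has 1 to 5 rows; each row is the pose to reach, as a shift and turn from the pose commanded when the call began; what a row does not reach only later rows make up. A row lasts 1/8 s, in which the tool goes at most 62.5 mm and 10.7 degrees, less where a joint would pass 70% of its speed; a pose out of reach is approached as far as the arm can. A call with a gripper value outside its range is refused whole. The fingers move at their own pace and stop on an object; "force" is the grip in N (left out, the last holds). Time passes only in rows, so rows that repeat a pose let the fingers close. It gives the time, the measured TCP pose, the force, the opening and the grip force at its end, in the units of the state.
- r.get_obs(): the state, without advancing time (a new reading comes with each control period).
- read_camera(name): name is "scene" or "top" or "wrist"; returns a dict with "image" (400x640x3 uint8, red, green, blue), "camera_matrix" (3x3 intrinsics, pixels), "camera_from_world" (4x4, takes a point from world to camera coordinates); the wrist camera has in their place "T_tool_cam" (4x4, takes a point from camera to tool coordinates, whose origin is the TCP and whose axes are the flange's). Camera axes: x right, y down, z forward; pixel columns grow to the right and rows downward; lengths in m; the calibration is good to about 2 mm. The wrist camera is an equidistant fisheye: a pixel r from the principal point sees the ray r / f radians off the axis. A picture is of the moment at which its call begins: read the wrist's pose just before it. There is no depth.
- r.hand_in(): hands the job in; it is judged then, once.
The state is a dict: "time": time; "joint_positions": joint angles; "qd": joint speeds; "effort": joint torques, N m; "position": TCP position; "ee_rot": TCP orientation; "wrist_force": force on the tool from outside, world axes, zero at the start; "wrist_torque": the same for the moment, N m; "width": finger opening in m; "grasp_force": force on a finger pad.
Only numpy, scipy, OpenCV 4.12 (cv2) and the standard library are available. Lean on these libraries where they do the work, as an engineer would, in place of code of your own. Each camera call takes 0.05 s, during which the arm holds its last target. There are 200 camera calls.

## Working session

There is one attempt and no reset: what is moved stays moved. The work goes in short steps, Python scripts to look and compute and a tool call to move; the robot and the scene stay as the last step left them, time stands still between calls to the robot, and variables do not carry over. Pictures are saved under pics/ and viewed, at most 15 in all, crops included, and the job is handed in when it is done.

Besides the shell and the picture viewer there is one more tool, called after ">>>" as name([rows], argument=value, ...), one row to a line, values as JSON. move_arm: Moves the arm, as the interface text tells. Its arguments: {"type":"object","properties":{"moves":{"type":"array","items":{"type":"array","items":{"type":"number"}}},"force":{"type":"number"}},"required":["moves"]}

```bash
ls; mkdir -p pics; cat > h.py <<'E'
import numpy as np, cv2
from rig import r, read_camera
def snap(n,f,crop=None,s=1):
    c=read_camera(n); im=c["image"][:,:,::-1]
    cv2.imwrite(f"pics/{f}_full.png",im)
    if crop: x0,y0,x1,y1=crop; im=im[y0:y1,x0:x1]
    if s!=1: im=cv2.resize(im,None,fx=s,fy=s,interpolation=cv2.INTER_CUBIC)
    cv2.imwrite(f"pics/{f}.png",im); return c
def px2w(c,u,v,z):
    K=c["camera_matrix"];T=c["camera_from_world"];R=T[:3,:3];t=T[:3,3]
    d=R.T@np.linalg.inv(K)@np.array([u,v,1.]);o=-R.T@t
    return o+d*(z-o[2])/d[2]
def w2px(c,p):
    q=c["camera_from_world"]@np.append(p,1.);q=c["camera_matrix"]@q[:3];return q[:2]/q[2]
E
python3 - <<'E'
from h import *
import pickle
for n in("top","scene"):
    c=snap(n,n+"0",s=1.25); pickle.dump(c,open(n+".pkl","wb"))
    T=c["camera_from_world"];print(n,-T[:3,:3].T@T[:3,3],c["camera_matrix"][0])
o=r.get_obs();print(o)
E
```

```text
pics
top [ 0.38892699 -0.01186364  1.16590319] [386.55236203   0.         320.79115833]
scene [ 1.12012011 -0.89173217  1.09181856] [505.09195639   0.         317.11527016]
{'time': 0.1, 'joint_positions': array([-5.92100543e+01,  2.20841198e+01,  3.85174927e-01, -2.57347984e-02,
       -6.84125598e+01, -1.48181673e+01]), 'qd': array([ 0.06916394, -0.08611472,  0.20442298,  0.14988901,  0.02232762,
        0.02954898]), 'effort': array([-1.36653267e-03, -3.93318987e+01,  1.88929135e+01,  4.19800624e+00,
       -2.58291009e-03,  4.70780407e-06]), 'position': array([ 0.17185438, -0.60033568,  0.23033684]), 'ee_rot': array([ 1.79886087e+02, -5.40206513e-03, -1.64037708e+02]), 'wrist_force': array([ 0.70428967, -0.59966333,  0.68922605]), 'wrist_torque': array([ 0.01090555, -0.02871139, -0.07949108]), 'grasp_force': 0.0, 'width': 0.08547219989791034}
```

View pics/top0.png

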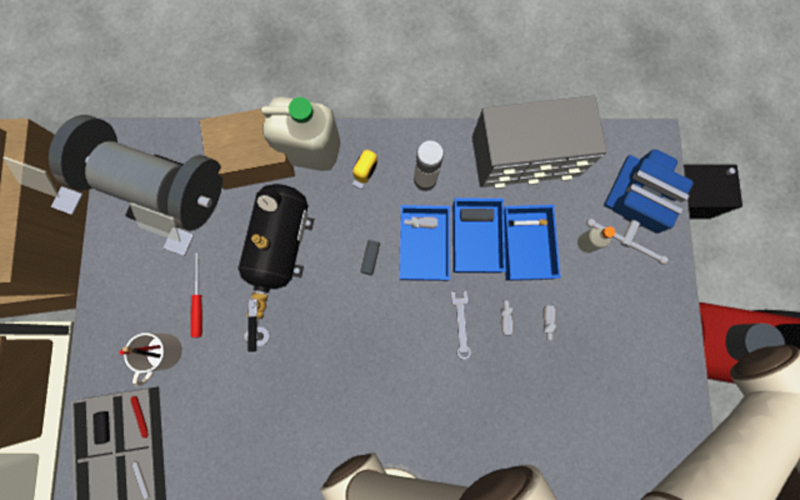

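View pics/scene0.png

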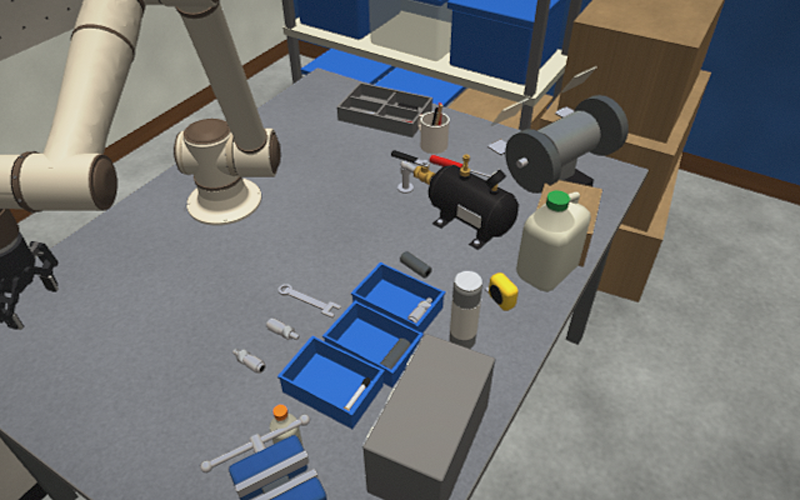

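The top view shows the tank at (272,237) with the lever pointing down to (252,350) and the bleed valve at (260,240). The left bin (425,243) holds a coupler, the middle (478,237) a socket and the right (531,243) a nozzle. Loose parts are a socket at (370,257) and couplers at (507,318) and (549,322); no loose nozzles. I'll enlarge next.

```bash
python3 - <<'E'
import cv2
a=cv2.imread("pics/top0_full.png")
cv2.imwrite("pics/c1.png",cv2.resize(a[135:290,180:310],None,fx=4.8/1.25,fy=4.8/1.25,interpolation=cv2.INTER_CUBIC))
cv2.imwrite("pics/c2.png",cv2.resize(a[155:290,280:455],None,fx=4,fy=4,interpolation=cv2.INTER_CUBIC))
E
```

```text
(no output)
```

View pics/c1.png

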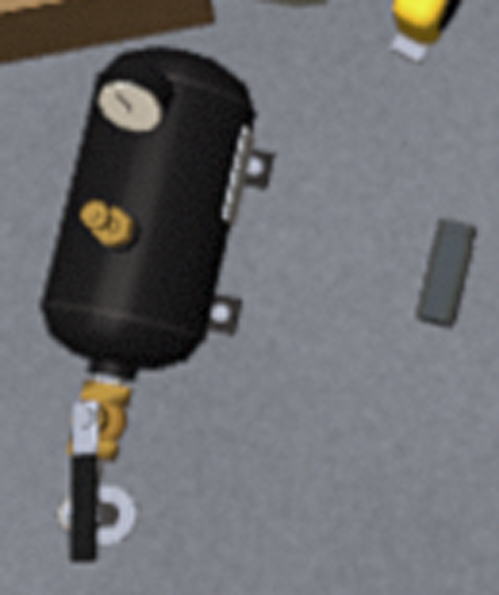

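View pics/c2.png

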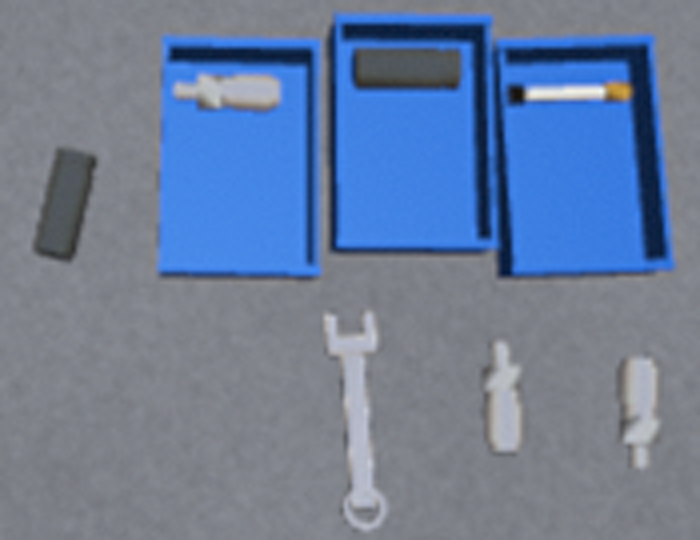

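```bash
python3 - <<'E'
import cv2
a=cv2.imread("pics/scene0_full.png")
cv2.imwrite("pics/c3.png",cv2.resize(a[110:200,300:430],None,fx=6,fy=6,interpolation=cv2.INTER_CUBIC))
E
python3 - <<'E'
from h import *
import pickle
c=pickle.load(open("top.pkl","rb"))
def p1(u,v,z): return px2w(c,180+u/3.84,135+v/3.84,z).round(4)
def p2(u,v,z): return px2w(c,280+u/4,155+v/4,z).round(4)
print("tip",p1(84,558,.124),"pivot",p1(88,418,.124),"pin", [p1(96,213,z) for z in(.19,.2,.21)])
print("sock",[p2(*q,.03) for q in((60,150),(96,155),(73,260),(36,250))],p2(66,205,.02))
print("A",p2(505,452,.01),p2(502,372,.014),p2(501,343,.014)); print("B",p2(641,358,.02),p2(642,467,.014))
for n,q in dict(cl=(162,38),cr=(320,38),cbl=(159,273),cbr=(319,273),sl=(334,16),sr=(491,16),sbl=(334,248),sbr=(496,248)).items(): print(n,p2(*q,.055))
print("wrench",p2(350,320,.005),p2(363,525,.005))
E
```

```text
tip [0.3617 0.2879 0.124 ] pivot [0.4572 0.2901 0.124 ] pin [array([0.5894, 0.2726, 0.19  ]), array([0.5873, 0.2697, 0.2   ]), array([0.5852, 0.2668, 0.21  ])]
sock [array([0.616 , 0.0505, 0.03  ]), array([0.6122, 0.0235, 0.03  ]), array([0.5331, 0.0401, 0.03  ]), array([0.5406, 0.0675, 0.03  ])] [0.5759 0.0461 0.02  ]
A [ 0.3926 -0.2788  0.01  ] [ 0.4511 -0.2781  0.014 ] [ 0.4726 -0.2783  0.014 ]
B [ 0.4609 -0.3804  0.02  ] [ 0.3815 -0.3785  0.014 ]
cl [ 0.6958 -0.0258  0.055 ]
cr [ 0.6959 -0.1432  0.055 ]
cbl [ 0.5204 -0.0232  0.055 ]
cbr [ 0.5203 -0.1389  0.055 ]
sl [ 0.7128 -0.154   0.055 ]
sr [ 0.713  -0.2713  0.055 ]
sbl [ 0.5385 -0.1501  0.055 ]
sbr [ 0.5384 -0.268   0.055 ]
wrench [ 0.4907 -0.1672  0.005 ] [ 0.3401 -0.1732  0.005 ]
```

View pics/c3.png

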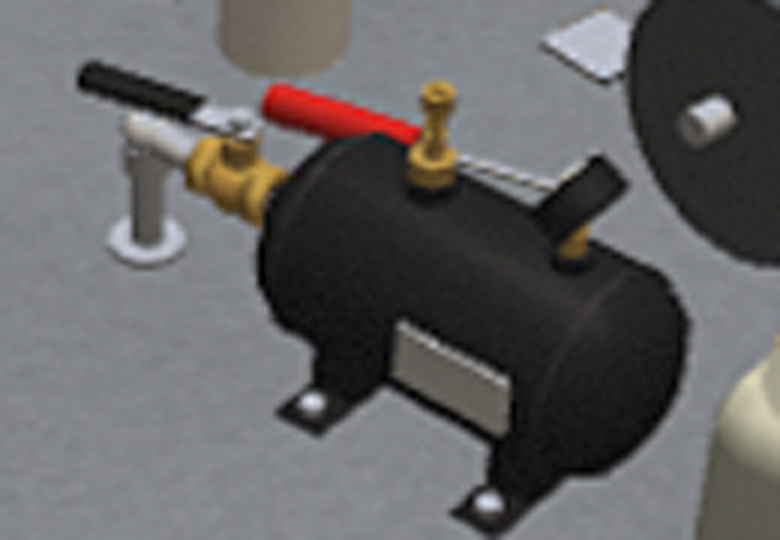

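Pivot ≈(.458,.290), lever tip ≈(.361,.288), nut ≈(.588,.270): pivot–nut comes to 131 mm (should be 130), lever 98 mm (should be 100). That makes tank yaw −8.7° and the lever about 0.17 rad open. The scene crop shows the pin top at (438,86), the nut at (437,104) and the hexagon at (432,165). Now moving towards the lever.

>>> move_arm([
  [140, 175, 80, 0, 0, 0, -1],
  [140, 175, 80, 0, 0, 0, -1],
  [140, 175, 80, 0, 0, 0, -1],
  [140, 175, 80, 0, 0, 0, -1],
  [140, 175, 80, 0, 0, 0, -1],
])

```text
time: 0.72
position: [0.314, -0.4241, 0.3129]
ee_rot: [-179.9, 0.1, -163.8]
wrist_force: [-0.2, -0.6, 0.3]
width: 0.0
grasp_force: 0.0
```

>>> move_arm([
  [138, 175, 0, 0, 0, 0, -1],
  [138, 175, 0, 0, 0, 0, -1],
  [138, 175, 0, 0, 0, 0, -1],
  [138, 175, 0, 0, 0, 0, -1],
  [138, 175, 0, 0, 0, 0, -1],
])

```text
time: 1.35
position: [0.4507, -0.2498, 0.3101]
ee_rot: [179.9, -0.1, -163.9]
wrist_force: [0.7, -0.4, -0.4]
width: -0.0
grasp_force: 0.0
```

>>> move_arm([
  [0, 290, 0, 0, 0, 0, -1],
  [0, 290, 0, 0, 0, 0, -1],
  [0, 290, 0, 0, 0, 0, -1],
  [0, 290, 0, 0, 0, 0, -1],
  [0, 290, 0, 0, 0, 0, -1],
])

```text
time: 1.98
position: [0.4495, 0.04, 0.311]
ee_rot: [-180.0, -0.0, -164.0]
wrist_force: [1.1, 0.5, 0.5]
width: 0.0002
grasp_force: 0.0
```

>>> move_arm([
  [-75, 295, 0, 0, 0, 0, -1],
  [-75, 295, 0, 0, 0, 0, -1],
  [-75, 295, 0, 0, 0, 0, -1],
  [-75, 295, 0, 0, 0, 0, -1],
  [-75, 295, 0, 0, 0, 0, -1],
])

```text
time: 2.6
position: [0.375, 0.3348, 0.3108]
ee_rot: [-180.0, -0.0, -164.1]
wrist_force: [0.5, 0.2, 0.1]
width: 0.0003
grasp_force: 0.0
```

>>> move_arm([
  [0, 0, -60, 0, 0, 0, -1],
  [0, 0, -110, 0, 0, 0, -1],
  [0, 0, -160, 0, 0, 0, -1],
  [0, 0, -205, 0, 0, 0, -1],
  [0, 0, -205, 0, 0, 0, -1],
])

```text
time: 3.22
position: [0.3743, 0.3306, 0.103]
ee_rot: [-179.6, -0.4, -164.2]
wrist_force: [-0.4, -0.2, 0.3]
width: -0.0002
grasp_force: 0.0
```

```bash
python3 - <<'E'
from h import *
o=r.get_obs();print(o["position"],o["joint_positions"],o["wrist_force"])
c=snap("top","t2",(180,135,310,290),3.84); snap("wrist","w2")
E
```

```text
[0.37431663 0.33059935 0.10302527] [ 6.00994123e+01  1.81702624e+01 -2.65045996e+01 -2.96762568e-02
 -4.58750550e+01 -1.34240934e+02] [-0.39500584 -0.21903856  0.25538725]
```

View pics/w2.png

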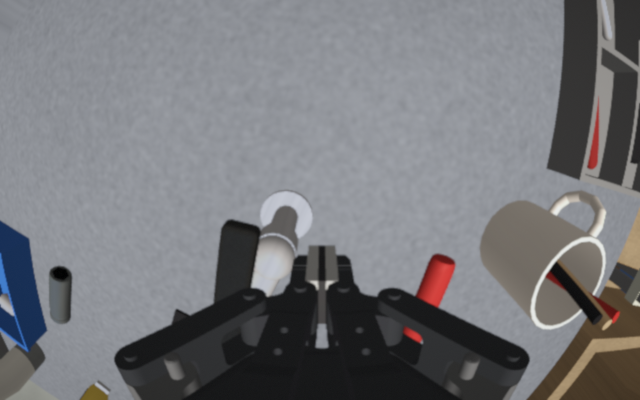

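The wrist view shows the closed fingertips at (322,250), just left of the lever at (238,260). Sweeping it now.

>>> move_arm([
  [2, -20, 0, 0, 0, 0, -1],
  [2, -35, 0, 0, 0, 0, -1],
  [0, -51, 0, 0, 0, 0, -1],
  [3, -65, 0, 0, 0, 0, -1],
  [7, -79, 0, 0, 0, 0, -1],
])

```text
time: 3.95
position: [0.3821, 0.2543, 0.1066]
ee_rot: [180.0, 0.0, -164.0]
wrist_force: [0.2, 3.1, 0.1]
width: -0.0001
grasp_force: 1.2
```

>>> move_arm([
  [6, -12, 0, 0, 0, 0, -1],
  [15, -23, 0, 0, 0, 0, -1],
  [28, -34, 0, 0, 0, 0, -1],
  [40, -41, 0, 0, 0, 0, -1],
  [44, -41, 0, 0, 0, 0, -1],
])

```text
time: 4.58
position: [0.4248, 0.212, 0.1054]
ee_rot: [-179.9, -0.3, -164.2]
wrist_force: [-10.1, 1.1, 5.4]
width: -0.0001
grasp_force: 5.2
```

```bash
python3 - <<'E'
from h import *
o=r.get_obs();print(o["position"],o["wrist_force"])
snap("top","t3",(180,120,330,290),3.5)
E
```

```text
[0.42480925 0.21195539 0.10543906] [-10.09531863   1.07153692   5.38374541]
```

View pics/t3.png

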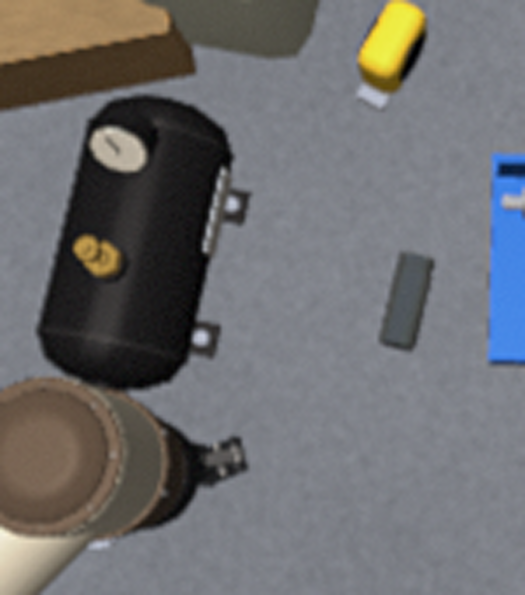

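10 N of resistance in x says the lever is on its stop. Retreating and lifting, then triangulating the nut.

>>> move_arm([
  [-20, 0, 0, 0, 0, 0, -1],
  [-45, 0, 0, 0, 0, 0, -1],
  [-45, 0, 50, 0, 0, 0, -1],
  [-45, 0, 110, 0, 0, 0, -1],
  [-45, 0, 170, 0, 0, 0, -1],
])

```text
time: 5.25
position: [0.3807, 0.2134, 0.2781]
ee_rot: [-179.9, -0.0, -164.0]
wrist_force: [0.9, 0.6, -0.8]
width: -0.0004
grasp_force: 0.0
```

```bash
python3 - <<'E'
from h import *
import pickle
from scipy.optimize import least_squares
T=pickle.load(open("top.pkl","rb"));S=pickle.load(open("scene.pkl","rb"))
def tri(t,s):
    t=np.array([180,135])+np.array(t)/3.84; s=np.array([300,110])+np.array(s)/6
    f=lambda p:np.r_[w2px(T,p)-t,w2px(S,p)-s]
    q=least_squares(f,[.58,.27,.19]);return q.x.round(4),q.fun.round(2)
print("nut",tri((94,214),(437,104)),"pin",tri((94,214),(438,86)),"hex",tri((114,228),(433,165)))
print("pivot",tri((88,418),(239,122)),"tip",tri((84,558),(85,75)))
E
```

```text
nut (array([0.5896, 0.2749, 0.1875]), array([-0.11, -0.15, -0.21,  0.07])) pin (array([0.5884, 0.2725, 0.1989]), array([-0.44, -0.58, -0.83,  0.28])) hex (array([0.5888, 0.2728, 0.1492]), array([-0.48, -0.65, -0.9 ,  0.29]))
pivot (array([0.46  , 0.2946, 0.1148]), array([-0.63, -0.82, -1.22,  0.32])) tip (array([0.3629, 0.2926, 0.1123]), array([-0.46, -0.58, -0.92,  0.19]))
```

>>> move_arm([
  [208, 60, 0, 0, 0, 0, 0],
  [208, 60, 0, 0, 0, 0, 0],
  [208, 60, 0, 0, 0, 0, 0],
  [208, 60, 0, 0, 0, 0, 0],
  [208, 60, 0, 0, 0, 0, 0],
])

```text
time: 5.88
position: [0.5905, 0.2738, 0.2737]
ee_rot: [-179.9, -0.2, -164.1]
wrist_force: [-0.7, -0.7, -0.7]
width: 0.0429
grasp_force: 0.0
```

```bash
cat >> h.py <<'E'
from scipy.spatial.transform import Rotation as Ro
def wproj(c,o,p):
    R=Ro.from_euler("xyz",o["ee_rot"],degrees=True).as_matrix()
    q=R.T@(np.array(p)-o["position"]); Tc=c["T_tool_cam"]; q=Tc[:3,:3].T@(q-Tc[:3,3])
    th=np.arctan2(np.hypot(q[0],q[1]),q[2]); K=c["camera_matrix"]; a=np.arctan2(q[1],q[0])
    return np.array([K[0,2]+K[0,0]*th*np.cos(a),K[1,2]+K[1,1]*th*np.sin(a)])
def wray(c,o,u,v,z):
    K=c["camera_matrix"];x=(u-K[0,2])/K[0,0];y=(v-K[1,2])/K[1,1];th=np.hypot(x,y)
    d=np.array([np.sin(th)*x/th,np.sin(th)*y/th,np.cos(th)])
    R=Ro.from_euler("xyz",o["ee_rot"],degrees=True).as_matrix();Tc=c["T_tool_cam"]
    d=R@Tc[:3,:3]@d; s=o["position"]+R@Tc[:3,3]; return s+d*(z-s[2])/d[2]
E
python3 - <<'E'
from h import *
import pickle
o=r.get_obs();c=snap("wrist","w4",(140,100,500,370),2.2);pickle.dump((c,o),open("w4.pkl","wb"))
print(o["position"],c["camera_matrix"],c["T_tool_cam"])
for n,p in dict(nut=(.589,.273,.187),pin=(.589,.273,.205),hex=(.589,.273,.152),closedtip=(.443,.191,.118)).items():
    q=wproj(c,o,p);print(n,q.round(1),((q-[140,100])*2.2).round(0))
E
```

```text
[0.59046818 0.27381166 0.27372907] [[309.70691629   0.         321.47456958]
 [  0.         309.70691629 203.03498424]
 [  0.           0.           1.        ]] [[-3.71250779e-04 -9.55244968e-01 -2.95815675e-01  7.72079837e-02]
 [ 9.99999587e-01 -6.00096616e-04  6.82819284e-04 -5.36953788e-04]
 [-8.29777671e-04 -2.95815299e-01  9.55244796e-01 -1.42522889e-01]
 [ 0.00000000e+00  0.00000000e+00  0.00000000e+00  1.00000000e+00]]
nut [321.7 209. ] [400. 240.]
pin [321.7 216.7] [400. 257.]
hex [321.7 196.8] [400. 213.]
closedtip [280.9  23.5] [ 310. -168.]
```

View pics/w4.png

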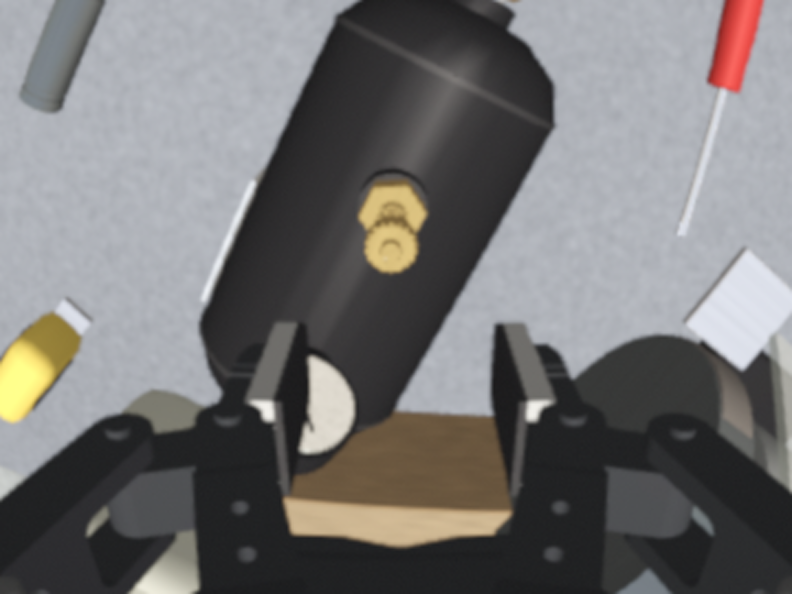

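Nut top appears at crop (390,247) against the pads' middle at x≈394, so the nut is at ≈(.590,.271). Descending to grip it.

>>> move_arm([
  [-1, -2.5, -30, 0, 0, 0, 0],
  [-1, -2.5, -60, 0, 0, 0, 0],
  [-1, -2.5, -85, 0, 0, 0, 0],
  [-1, -2.5, -106, 0, 0, 0, 0],
  [-1, -2.5, -106, 0, 0, 0, 0],
])

```text
time: 6.55
position: [0.5862, 0.2707, 0.1691]
ee_rot: [-179.9, -0.2, -164.0]
wrist_force: [-0.4, -0.1, 0.3]
width: 0.0424
grasp_force: 0.0
```

>>> move_arm([
  [0, 0, 0, 0, 0, 0, -1],
  [0, 0, 0, 0, 0, 0, -1],
  [0, 0, 0, 0, 0, 0, -1],
  [0, 0, 0, 0, 0, 0, -1],
], force=40)

```text
time: 7.05
position: [0.5888, 0.2701, 0.1722]
ee_rot: [-179.9, 0.1, -164.0]
wrist_force: [1.5, -5.5, 0.8]
width: 0.0144
grasp_force: 38.9
```

```bash
python3 - <<'E'
from h import *
o=r.get_obs();print(o)
E
```

```text
{'time': 7.05, 'joint_positions': array([  38.98836945,   26.67666954,   -0.98284971,    0.15073475,
        -62.30670662, -113.10108476]), 'qd': array([-0.05740534, -0.00226217,  0.12665197, -0.06823121, -0.06729351,
       -0.00572806]), 'effort': array([ 3.19929197e+00, -4.14486623e+01,  1.83914727e+01,  2.85362452e+00,
        5.10386210e-01, -3.49393801e-02]), 'position': array([0.58878015, 0.27010504, 0.17223556]), 'ee_rot': array([-1.79890416e+02,  8.33736969e-02, -1.64042623e+02]), 'wrist_force': array([ 1.4597547 , -5.49108252,  0.8113011 ]), 'wrist_torque': array([-1.27413081, -0.38014626,  0.00283907]), 'grasp_force': 38.880842328071594, 'width': 0.014358894114920948}
```

>>> move_arm([
  [0, -1, 0, 0, 0, 0.18, -1],
  [0, -1, 0.2, 0, 0, 0.36, -1],
  [0, -1, 0.3, 0, 0, 0.54, -1],
  [0, -1, 0.5, 0, 0, 0.72, -1],
  [0, -1, 0.6, 0, 0, 0.9, -1],
])

```text
time: 7.68
position: [0.5891, 0.2697, 0.1729]
ee_rot: [-179.8, 0.0, -112.1]
wrist_force: [1.6, -3.4, 1.2]
width: 0.0147
grasp_force: 38.9
```

```bash
python3 - <<'E'
from h import *
o=r.get_obs();print(o["joint_positions"],o["wrist_torque"],o["wrist_force"])
E
```

```text
[ 38.93715887  26.61898692  -0.97353352   0.12954222 -62.28733603
 -61.13877357] [-0.89447365 -0.55297868 -0.04906767] [ 1.58193403 -3.44542773  1.17185252]
```

>>> move_arm([
  [0, -0.5, 0, 0, 0, 0.18, -1],
  [0, -0.5, 0.2, 0, 0, 0.36, -1],
  [0, -0.5, 0.3, 0, 0, 0.54, -1],
  [0, -0.5, 0.5, 0, 0, 0.72, -1],
  [0, -0.5, 0.6, 0, 0, 0.9, -1],
])

```text
time: 8.3
position: [0.5895, 0.2697, 0.1735]
ee_rot: [-179.8, -0.1, -60.6]
wrist_force: [3.1, -3.0, -0.3]
width: 0.0147
grasp_force: 38.9
```

>>> move_arm([
  [0, 0, 0, 0, 0, 0.18, -1],
  [0, 0, 0.2, 0, 0, 0.36, -1],
  [0, 0, 0.3, 0, 0, 0.54, -1],
  [0, 0, 0.5, 0, 0, 0.72, -1],
  [0, 0, 0.6, 0, 0, 0.9, -1],
])

```text
time: 8.93
position: [0.5898, 0.2701, 0.1741]
ee_rot: [-179.9, -0.3, -9.0]
wrist_force: [3.8, -2.0, -0.5]
width: 0.0138
grasp_force: 39.0
```

>>> move_arm([
  [0, 0, 0, 0, 0, 0.18, -1],
  [0, 0, 0.2, 0, 0, 0.36, -1],
  [0, 0, 0.3, 0, 0, 0.54, -1],
  [0, 0, 0.5, 0, 0, 0.72, -1],
  [0, 0, 0.6, 0, 0, 0.9, -1],
])

```text
time: 9.55
position: [0.5897, 0.2705, 0.1746]
ee_rot: [179.9, -0.3, 42.6]
wrist_force: [3.3, 0.1, -1.2]
width: 0.0143
grasp_force: 39.0
```

>>> move_arm([
  [0, 0, 0, 0, 0, 0.18, -1],
  [0, 0, 0.2, 0, 0, 0.36, -1],
  [0, 0, 0.3, 0, 0, 0.54, -1],
  [0, 0, 0.5, 0, 0, 0.72, -1],
  [0, 0, 0.6, 0, 0, 0.9, -1],
])

```text
time: 10.18
position: [0.5893, 0.2707, 0.1752]
ee_rot: [179.8, -0.1, 94.1]
wrist_force: [1.5, 0.2, -0.7]
width: 0.0143
grasp_force: 39.0
```

```bash
python3 - <<'E'
from h import *
o=r.get_obs();print(o["joint_positions"],o["wrist_torque"],o["wrist_force"])
E
```

```text
[ 3.89601226e+01  2.65088121e+01 -7.75504061e-01  5.52583126e-02
 -6.24521701e+01  1.45164032e+02] [ 0.03334025 -0.50567878 -0.04686472] [ 1.51934567  0.22390411 -0.69172593]
```

>>> move_arm([
  [0, 0, 0, 0, 0, 0, 0],
  [0, 0, 0, 0, 0, 0, 0],
  [0, 0, 0, 0, 0, -0.18, 0],
  [0, 0, 0, 0, 0, -0.36, 0],
  [0, 0, 0, 0, 0, -0.54, 0],
])

```text
time: 10.8
position: [0.5879, 0.2702, 0.1735]
ee_rot: [-180.0, -0.0, 62.4]
wrist_force: [0.3, -0.8, 0.3]
width: 0.0427
grasp_force: 0.0
```

>>> move_arm([
  [0, 0, 0, 0, 0, -0.18, 0],
  [0, 0, 0, 0, 0, -0.36, 0],
  [0, 0, 0, 0, 0, -0.54, 0],
  [0, 0, 0, 0, 0, -0.72, 0],
  [0, 0, 0, 0, 0, -0.9, 0],
])

```text
time: 11.42
position: [0.5879, 0.2702, 0.1735]
ee_rot: [-180.0, -0.0, 10.8]
wrist_force: [0.1, -0.0, 0.4]
width: 0.0425
grasp_force: 0.0
```

>>> move_arm([
  [0, 0, 0, 0, 0, -0.18, 0],
  [0, 0, 0, 0, 0, -0.36, 0],
  [0, 0, 0, 0, 0, -0.54, 0],
  [0, 0, 0, 0, 0, -0.72, 0],
  [0, 0, 0, 0, 0, -0.9, 0],
])

```text
time: 12.05
position: [0.5879, 0.2702, 0.1735]
ee_rot: [-180.0, 0.0, -40.7]
wrist_force: [0.6, 0.1, -0.4]
width: 0.0426
grasp_force: 0.0
```

>>> move_arm([
  [0, 0, 0, 0, 0, -0.18, 0],
  [0, 0, 0, 0, 0, -0.2, -1],
  [0, 0, 0, 0, 0, -0.2, -1],
  [0, 0, 0, 0, 0, -0.2, -1],
  [0, 0, 0, 0, 0, -0.2, -1],
])

```text
time: 12.68
position: [0.5887, 0.2708, 0.1737]
ee_rot: [-179.9, -0.0, -51.7]
wrist_force: [2.9, 2.9, -0.4]
width: 0.0143
grasp_force: 38.9
```

>>> move_arm([
  [0, 0, 0, 0, 0, 0.18, -1],
  [0, 0, 0.2, 0, 0, 0.36, -1],
  [0, 0, 0.3, 0, 0, 0.54, -1],
  [0, 0, 0.5, 0, 0, 0.72, -1],
  [0, 0, 0.6, 0, 0, 0.9, -1],
])

```text
time: 13.3
position: [0.5884, 0.2701, 0.1742]
ee_rot: [180.0, -0.0, 0.2]
wrist_force: [3.5, 0.6, 0.7]
width: 0.0144
grasp_force: 38.9
```

```bash
python3 - <<'E'
from h import *
o=r.get_obs();print(o["joint_positions"],o["wrist_torque"],o["wrist_force"])
E
```

```text
[ 3.89609437e+01  2.65628642e+01 -8.30223246e-01  3.20728479e-02
 -6.25773697e+01  5.12249077e+01] [ 0.14261305 -0.5933357  -0.00979522] [3.49042405 0.64356469 0.69792117]
```

>>> move_arm([
  [0, 0, 0, 0, 0, 0.1, -1],
  [0, 0, 0.1, 0, 0, 0.2, -1],
  [0, 0, 0.2, 0, 0, 0.3, -1],
  [0, 0, 0.3, 0, 0, 0.4, -1],
  [0, 0, 0.4, 0, 0, 0.5, -1],
])

```text
time: 13.92
position: [0.5884, 0.2697, 0.1745]
ee_rot: [179.9, -0.0, 28.7]
wrist_force: [3.1, -0.7, -0.4]
width: 0.0143
grasp_force: 38.9
```

```bash
python3 - <<'E'
from h import *
o=r.get_obs();print(o["ee_rot"],o["wrist_torque"],o["wrist_force"])
E
```

```text
[ 1.79948146e+02 -1.46399533e-02  2.86855354e+01] [-0.06735789 -0.8059763   0.01169602] [ 3.05352513 -0.72934872 -0.36949777]
```

>>> move_arm([
  [0, 0, 0, 0, 0, 0.1, -1],
  [0, 0, 0.1, 0, 0, 0.2, -1],
  [0, 0, 0.2, 0, 0, 0.3, -1],
  [0, 0, 0.3, 0, 0, 0.4, -1],
  [0, 0, 0.4, 0, 0, 0.5, -1],
])

```text
time: 14.55
position: [0.5887, 0.2693, 0.1748]
ee_rot: [179.9, 0.0, 57.3]
wrist_force: [4.9, -1.0, -0.7]
width: 0.0146
grasp_force: 38.9
```

```bash
python3 - <<'E'
from h import *
o=r.get_obs();print(o["ee_rot"],o["wrist_torque"],o["wrist_force"])
E
```

```text
[1.79930551e+02 1.76622958e-02 5.72511624e+01] [-0.77127529 -0.89542217 -0.39332808] [ 4.85324352 -0.95519812 -0.68737215]
```

Torque −0.39 N m: the nut is on its upper stop. Releasing, rising and closing the fingers over the pin.

>>> move_arm([
  [0, 0, 0, 0, 0, 0, 0],
  [0, 0, 0, 0, 0, 0, 0],
  [0, 0, 20, 0, 0, 0, 0],
  [0, 0, 45, 0, 0, 0, 0],
  [0, 0, 65, 0, 0, 0, 0],
])

```text
time: 15.18
position: [0.5877, 0.2703, 0.2407]
ee_rot: [-180.0, 0.0, 57.1]
wrist_force: [0.5, 0.1, 0.1]
width: 0.0428
grasp_force: 0.0
```

>>> move_arm([
  [0, 0, 0, 0, 0, 0, -1],
  [0, 0, 0, 0, 0, 0, -1],
  [0, 0, 0, 0, 0, 0, -1],
  [0, 0, -10, 0, 0, 0, -1],
  [0, 0, -20, 0, 0, 0, -1],
])

```text
time: 15.8
position: [0.5877, 0.27, 0.2183]
ee_rot: [-180.0, 0.1, 57.1]
wrist_force: [0.0, -0.3, -0.4]
width: -0.0002
grasp_force: 0.0
```

```bash
python3 - <<'E'
from h import *
o=r.get_obs();print(o["position"],o["wrist_force"],o["width"])
c=snap("wrist","w5",(230,150,410,330),3)
print((wproj(c,o,(.5885,.270,.205))-[230,150])*3)
E
```

```text
[0.58766374 0.2699906  0.21825191] [ 0.01410684 -0.27454442 -0.44429407] -0.0001953988110603373
[282.57984172 290.11405482]
```

View pics/w5.png

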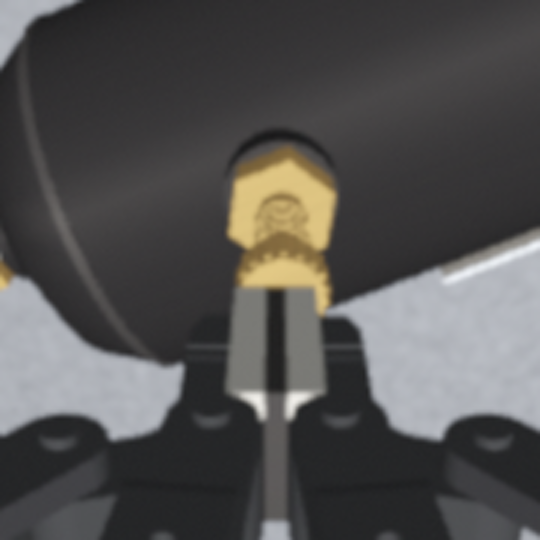

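The pads' tip (277,300) lies over the nut (283,275), about 1 mm off. Pressing down gradually.

>>> move_arm([
  [1, -0.5, -3, 0, 0, 0, -1],
  [1, -0.5, -6, 0, 0, 0, -1],
  [1, -0.5, -9, 0, 0, 0, -1],
  [1, -0.5, -11, 0, 0, 0, -1],
  [1, -0.5, -13, 0, 0, 0, -1],
])

```text
time: 16.48
position: [0.5891, 0.2697, 0.2067]
ee_rot: [180.0, -0.0, 57.1]
wrist_force: [-0.8, 0.1, 0.6]
width: 0.0001
grasp_force: 0.0
```

>>> move_arm([
  [0, 0, -1, 0, 0, 0, -1],
  [0, 0, -2, 0, 0, 0, -1],
  [0, 0, -3, 0, 0, 0, -1],
])

```text
time: 16.85
position: [0.5891, 0.2697, 0.2042]
ee_rot: [180.0, -0.0, 57.1]
wrist_force: [-1.4, -0.9, 3.0]
width: 0.0001
grasp_force: 1.5
```

>>> move_arm([
  [0, 0, -1, 0, 0, 0, -1],
  [0, 0, -2, 0, 0, 0, -1],
  [0, 0, -3, 0, 0, 0, -1],
  [0, 0, -4, 0, 0, 0, -1],
])

```text
time: 17.35
position: [0.5892, 0.2697, 0.2021]
ee_rot: [179.9, -0.1, 57.2]
wrist_force: [-5.4, -0.2, 12.7]
width: 0.0006
grasp_force: 6.4
```

12.7 N is above the 5 N spring, so the pin is fully down. Holding.

>>> move_arm([
  [0, 0, 0, 0, 0, 0, -1],
  [0, 0, 0, 0, 0, 0, -1],
  [0, 0, 0, 0, 0, 0, -1],
  [0, 0, 0, 0, 0, 0, -1],
  [0, 0, 0, 0, 0, 0, -1],
])

```text
time: 17.98
position: [0.5891, 0.2697, 0.2021]
ee_rot: [179.9, -0.1, 57.2]
wrist_force: [-4.0, -0.9, 10.6]
width: 0.0003
grasp_force: 5.2
```

>>> move_arm([
  [0, 0, 0, 0, 0, 0, -1],
  [0, 0, 0, 0, 0, 0, -1],
  [0, 0, 0, 0, 0, 0, -1],
  [0, 0, 0, 0, 0, 0, -1],
  [0, 0, 0, 0, 0, 0, -1],
])

```text
time: 18.6
position: [0.5892, 0.2697, 0.2022]
ee_rot: [179.9, -0.1, 57.2]
wrist_force: [-4.9, -0.0, 10.3]
width: 0.0001
grasp_force: 5.2
```

>>> move_arm([
  [0, 0, 0, 0, 0, 0, -1],
  [0, 0, 0, 0, 0, 0, -1],
  [0, 0, 0, 0, 0, 0, -1],
  [0, 0, 0, 0, 0, 0, -1],
  [0, 0, 0, 0, 0, 0, -1],
])

```text
time: 19.23
position: [0.5891, 0.2697, 0.2021]
ee_rot: [179.9, -0.1, 57.2]
wrist_force: [-4.6, -1.3, 11.3]
width: 0.0002
grasp_force: 5.2
```

>>> move_arm([
  [0, 0, 0, 0, 0, 0, -1],
  [0, 0, 0, 0, 0, 0, -1],
  [0, 0, 0, 0, 0, 0, -1],
  [0, 0, 0, 0, 0, 0, -1],
  [0, 0, 0, 0, 0, 0, -1],
])

```text
time: 19.85
position: [0.5891, 0.2697, 0.2021]
ee_rot: [179.9, -0.1, 57.2]
wrist_force: [-4.7, -0.8, 9.8]
width: -0.0002
grasp_force: 5.2
```

```bash
python3 - <<'E'
from h import *
o=r.get_obs();print(o["position"],o["wrist_force"],o["joint_positions"])
E
```

```text
[0.58912814 0.2696831  0.2021405 ] [-4.74875484 -0.78095411  9.84521376] [ 3.88979579e+01  2.53525259e+01  1.37822374e+00  5.25662290e-02
 -6.59315624e+01  1.08256163e+02]
```

Held over 2.5 s with about 3.7 mm of travel. Lifting off and heading for the socket.

>>> move_arm([
  [0, 0, 20, 0, 0, 0, -1],
  [0, 0, 60, 0, 0, 0, -1],
  [0, 0, 90, 0, 0, -0.18, 0.4],
  [0, -50, 90, 0, 0, -0.36, 0.4],
  [0, -110, 90, 0, 0, -0.54, 0.4],
])

```text
time: 20.48
position: [0.589, 0.1595, 0.2889]
ee_rot: [-180.0, -0.0, 26.0]
wrist_force: [1.0, -0.4, -0.7]
width: 0.0544
grasp_force: 0.0
```

>>> move_arm([
  [0, -40, 0, 0, 0, -0.18, 0.4],
  [0, -80, 0, 0, 0, -0.36, 0.4],
  [-5, -110, -40, 0, 0, -0.5, 0.4],
  [-12, -114, -80, 0, 0, -0.67, 0.4],
  [-12, -114, -110, 0, 0, -0.67, 0.4],
])

```text
time: 21.1
position: [0.5759, 0.0446, 0.1774]
ee_rot: [180.0, 0.1, -12.3]
wrist_force: [0.6, -0.1, -0.5]
width: 0.0595
grasp_force: 0.0
```

```bash
python3 - <<'E'
from h import *
import pickle
o=r.get_obs();print(o["position"],o["ee_rot"],o["wrist_force"])
c=snap("wrist","w6",s=1.25);pickle.dump((c,o),open("w6.pkl","wb"))
print(wproj(c,o,(.576,.046,.032))*1.25)
E
```

```text
[0.57589024 0.04463374 0.17740382] [ 1.79973340e+02  1.09855903e-01 -1.23477141e+01] [ 0.57081114 -0.13940915 -0.46512136]
[398.64190244 235.00415702]
```

View pics/w6.png

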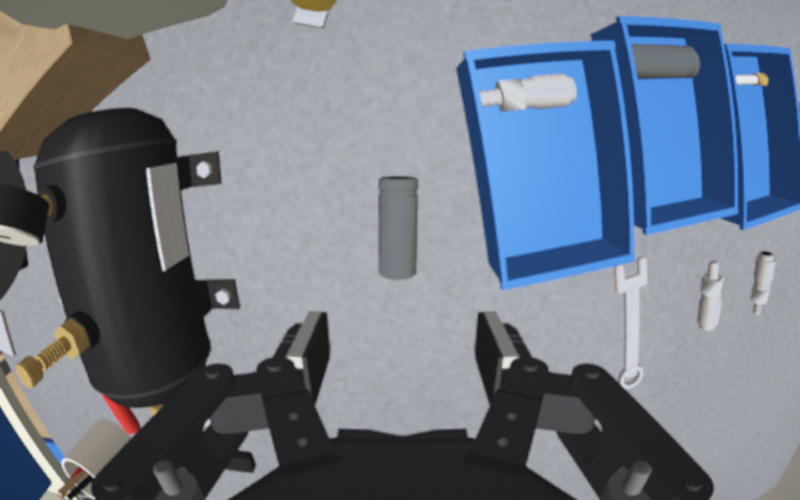

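Socket at (398,228), upright in the image and between the pads (328 and 478). Grasping.

>>> move_arm([
  [2, 1, -55, 0, 0, 0, 0.4],
  [2, 1, -105, 0, 0, 0, 0.4],
  [2, 1, -145, 0, 0, 0, 0.4],
  [2, 1, -168, 0, 0, 0, 0.4],
  [2, 1, -168, 0, 0, 0, 0.4],
])

```text
time: 21.78
position: [0.578, 0.0464, 0.0099]
ee_rot: [179.9, 0.2, -12.2]
wrist_force: [0.4, -0.7, 1.3]
width: 0.06
grasp_force: 0.0
```

>>> move_arm([
  [0, 0, 0, 0, 0, 0, -1],
  [0, 0, 0, 0, 0, 0, -1],
  [0, 0, 0, 0, 0, 0, -1],
  [0, 0, 0, 0, 0, 0, -1],
], force=60)

```text
time: 22.28
position: [0.5804, 0.0472, 0.0136]
ee_rot: [-179.9, -0.2, -12.2]
wrist_force: [-1.2, 1.1, 6.9]
width: 0.0306
grasp_force: 62.2
```

>>> move_arm([
  [0, 0, 20, 0, 0, 0, -1],
  [0, 0, 50, 0, 0, 0, -1],
  [0, 0, 90, 0, 0, 0, -1],
  [0, 0, 110, 0, 0, 0.1, -1],
  [0, 0, 110, 0, 0, 0.21, -1],
])

```text
time: 22.9
position: [0.5796, 0.0469, 0.1237]
ee_rot: [-179.9, -0.2, 0.0]
wrist_force: [-0.3, 0.5, -2.5]
width: 0.0308
grasp_force: 61.3
```

>>> move_arm([
  [18, -258, 0, 0, 0, 0, -1],
  [18, -258, 0, 0, 0, 0, -1],
  [18, -258, 0, 0, 0, 0, -1],
  [18, -258, 0, 0, 0, 0, -1],
  [18, -258, 0, 0, 0, 0, -1],
])

```text
time: 23.52
position: [0.5958, -0.215, 0.1208]
ee_rot: [-180.0, 0.1, -0.5]
wrist_force: [0.3, 0.1, -2.5]
width: 0.0312
grasp_force: 61.2
```

```bash
python3 - <<'E'
from h import *
o=r.get_obs();print(o["position"],o["width"],o["grasp_force"],o["wrist_force"])
snap("wrist","w7",s=1.25)
E
```

```text
[ 0.5958247  -0.21504402  0.12075098] 0.031163340545211558 61.2388801574707 [ 0.30500101  0.07553137 -2.46442198]
```

View pics/w7.png

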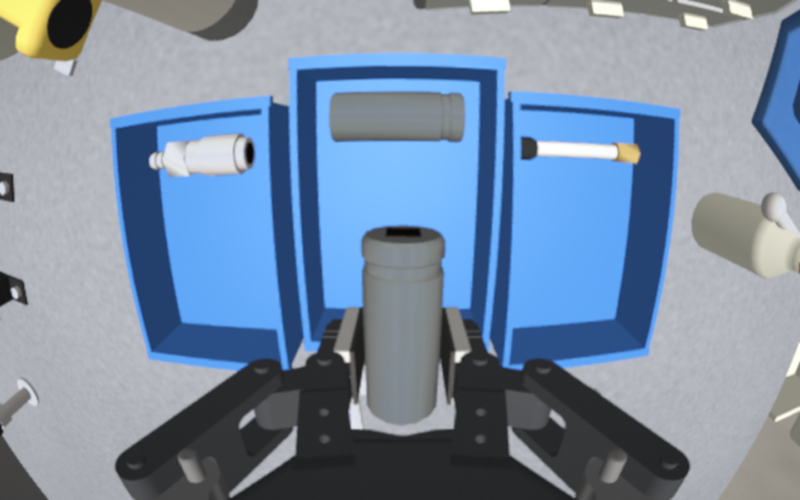

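The socket is held at (403,320) and centred over the middle bin, which holds the fixed socket at (395,117). Lowering and releasing.

>>> move_arm([
  [4, 4, -35, 0, 0, 0, -1],
  [4, 4, -65, 0, 0, 0, -1],
  [4, 4, -85, 0, 0, 0, -1],
  [4, 4, -98, 0, 0, 0, -1],
  [4, 4, -98, 0, 0, 0, -1],
])

```text
time: 24.2
position: [0.6004, -0.2064, 0.0228]
ee_rot: [-180.0, 0.1, -0.1]
wrist_force: [0.2, -0.5, -2.3]
width: 0.0307
grasp_force: 61.2
```

>>> move_arm([
  [0, 0, 0, 0, 0, 0, 0.2],
  [0, 0, 0, 0, 0, 0, 0.2],
  [0, 0, 0, 0, 0, 0, 0.2],
  [0, 0, 40, 0, 0, 0, 0.2],
  [0, 0, 80, 0, 0, 0, 0.2],
])

```text
time: 24.82
position: [0.6009, -0.2075, 0.1047]
ee_rot: [180.0, 0.0, -0.2]
wrist_force: [0.4, -0.5, -0.5]
width: 0.0512
grasp_force: 0.0
```

>>> move_arm([
  [0, 0, 40, 0, 0, 0, 0.2],
  [-40, 0, 60, 0, 0, 0, 0.2],
  [-90, -20, 60, 0, 0, 0, 0.2],
  [-130, -50, 60, 0, 0, 0, 0.2],
  [-165, -67, 60, 0, 0, 0, 0.2],
])

```text
time: 25.45
position: [0.4345, -0.2752, 0.1645]
ee_rot: [180.0, -0.1, -0.2]
wrist_force: [1.5, 0.3, 0.2]
width: 0.0512
grasp_force: 0.0
```

```bash
python3 - <<'E'
from h import *
import pickle
o=r.get_obs();print(o["position"],o["ee_rot"],o["joint_positions"])
c=snap("wrist","w8",s=1.25);pickle.dump((c,o),open("w8.pkl","wb"))
print(wproj(c,o,(.43,-.279,.028))*1.25,wproj(c,o,(.42,-.379,.028))*1.25)
E
```

```text
[ 0.43454836 -0.2752349   0.16450953] [ 1.79970416e+02 -8.38987337e-02 -1.94398987e-01] [-1.42450059e+01  1.48423515e+01 -2.05784835e+01  1.02333011e-02
 -5.44905944e+01  1.04044648e+02]
[405.8209789  243.96763573] [532.84040707 256.13236882]
```

View pics/w8.png

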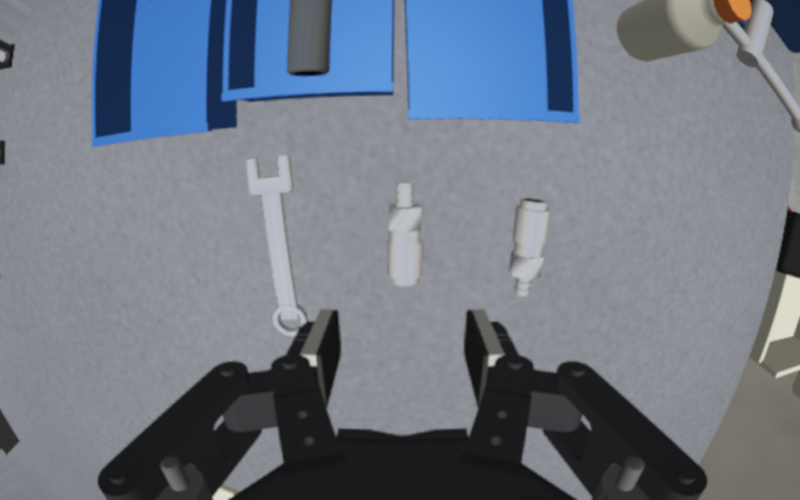

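The socket lies in its bin at (310,40). Coupler A's sleeve is at (405,245), as predicted, with the pads' middle at 403; coupler B is at (530,240). Grasping A.

>>> move_arm([
  [-8, -4, -55, 0, 0, 0, 0.2],
  [-8, -4, -105, 0, 0, 0, 0.2],
  [-8, -4, -140, 0, 0, 0, 0.2],
  [-8, -4, -156, 0, 0, 0, 0.2],
  [-8, -4, -156, 0, 0, 0, 0.2],
])

```text
time: 26.12
position: [0.4275, -0.2782, 0.0069]
ee_rot: [-180.0, 0.1, -0.2]
wrist_force: [0.2, 0.1, -0.6]
width: 0.0514
grasp_force: 0.0
```

>>> move_arm([
  [0, 0, 0, 0, 0, 0, -1],
  [0, 0, 0, 0, 0, 0, -1],
  [0, 0, 0, 0, 0, 0, -1],
  [0, 0, 0, 0, 0, 0, -1],
])

```text
time: 26.62
position: [0.4291, -0.2786, 0.0091]
ee_rot: [179.9, -0.2, -0.1]
wrist_force: [0.0, 1.4, 6.8]
width: 0.0272
grasp_force: 61.0
```

>>> move_arm([
  [0, 0, 20, 0, 0, 0, -1],
  [0, 0, 50, 0, 0, 0, -1],
  [0, 0, 90, 0, 0, 0, -1],
  [0, 0, 110, 0, 0, -0.18, -1],
  [0, 0, 110, 0, 0, -0.36, -1],
])

```text
time: 27.25
position: [0.4289, -0.2786, 0.1198]
ee_rot: [-180.0, -0.3, -21.1]
wrist_force: [-0.1, 1.1, -2.3]
width: 0.0268
grasp_force: 60.0
```

>>> move_arm([
  [25, 40, 0, 0, 0, -0.18, -1],
  [50, 80, 0, 0, 0, -0.36, -1],
  [80, 120, 0, 0, 0, -0.54, -1],
  [110, 160, 0, 0, 0, -0.72, -1],
  [135, 202, 0, 0, 0, -0.9, -1],
])

```text
time: 27.88
position: [0.5635, -0.0749, 0.1176]
ee_rot: [180.0, 0.0, -72.7]
wrist_force: [1.3, -0.4, -1.9]
width: 0.0272
grasp_force: 60.1
```

>>> move_arm([
  [0, 0, 0, 0, 0, -0.18, -1],
  [0, 0, 0, 0, 0, -0.31, -1],
  [0, 0, 0, 0, 0, -0.31, -1],
])

```text
time: 28.25
position: [0.5626, -0.0762, 0.1174]
ee_rot: [180.0, 0.0, -90.0]
wrist_force: [0.2, 1.0, -1.5]
width: 0.0265
grasp_force: 60.1
```

```bash
python3 - <<'E'
from h import *
o=r.get_obs();print(o["position"],o["ee_rot"],o["width"],o["grasp_force"])
E
```

```text
[ 0.56255052 -0.07616146  0.11740759] [ 1.79954258e+02  1.23211186e-02 -9.00288875e+01] 0.026479891123987086 60.074182748794556
```

>>> move_arm([
  [4, -1, -35, 0, 0, 0, -1],
  [4, -1, -65, 0, 0, 0, -1],
  [4, -1, -85, 0, 0, 0, -1],
  [4, -1, -95, 0, 0, 0, -1],
  [4, -1, -95, 0, 0, 0, -1],
])

```text
time: 28.88
position: [0.5667, -0.0775, 0.0224]
ee_rot: [179.9, -0.0, -90.1]
wrist_force: [0.2, 0.6, -0.8]
width: 0.0268
grasp_force: 60.2
```

>>> move_arm([
  [0, 0, 0, 0, 0, 0, -0.1],
  [0, 0, 0, 0, 0, 0, -0.1],
  [0, 0, 0, 0, 0, 0, -0.1],
  [0, 0, 40, 0, 0, 0, -0.1],
  [0, 0, 90, 0, 0, 0, -0.1],
])

```text
time: 29.5
position: [0.5663, -0.0774, 0.113]
ee_rot: [179.8, -0.0, -90.1]
wrist_force: [0.7, 0.4, 0.0]
width: 0.0383
grasp_force: 0.0
```

>>> move_arm([
  [0, -40, 40, 0, 0, 0.18, 0.2],
  [-30, -100, 60, 0, 0, 0.36, 0.2],
  [-60, -160, 60, 0, 0, 0.54, 0.2],
  [-90, -215, 60, 0, 0, 0.72, 0.2],
  [-120, -265, 60, 0, 0, 0.9, 0.2],
])

```text
time: 30.12
position: [0.457, -0.3259, 0.1733]
ee_rot: [-180.0, -0.1, -39.6]
wrist_force: [0.3, -1.0, 0.5]
width: 0.0512
grasp_force: 0.0
```

>>> move_arm([
  [-10, -20, 0, 0, 0, 0.18, 0.2],
  [-20, -37, 0, 0, 0, 0.36, 0.2],
  [-20, -37, 0, 0, 0, 0.54, 0.2],
  [-20, -37, 0, 0, 0, 0.67, 0.2],
  [-20, -37, 0, 0, 0, 0.67, 0.2],
])

```text
time: 30.75
position: [0.4378, -0.3614, 0.1729]
ee_rot: [180.0, -0.0, -1.6]
wrist_force: [0.7, -0.3, 0.9]
width: 0.0514
grasp_force: 0.0
```

```bash
python3 - <<'E'
from h import *
import pickle
o=r.get_obs();print(o["position"],o["ee_rot"],o["width"])
c=snap("wrist","w9",s=1.25);pickle.dump((c,o),open("w9.pkl","wb"))
snap("top","t9")
print(wproj(c,o,(.42,-.379,.028))*1.25)
E
```

```text
[ 0.43778269 -0.36144873  0.17294822] [ 1.79993334e+02 -2.54277305e-02 -1.60932253e+00] 0.05138005804901328
[423.97822896 256.60827494]
```

View pics/w9.png

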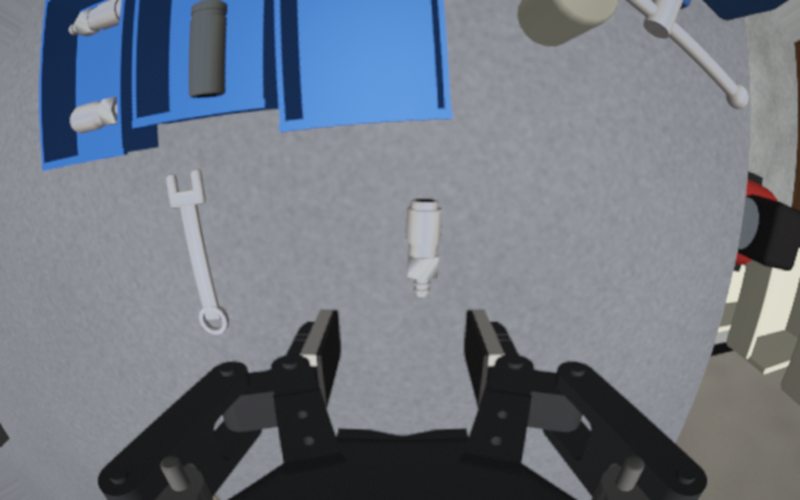

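Coupler A lies in the left bin at (95,115). Coupler B's sleeve centre is at (424,238), i.e. ≈(.431,−.379).

>>> move_arm([
  [-6, -17, -50, 0, 0, 0, 0.2],
  [-6, -17, -100, 0, 0, 0, 0.2],
  [-6, -17, -145, 0, 0, 0, 0.2],
  [-6, -17, -164, 0, 0, 0, 0.2],
  [-6, -17, -164, 0, 0, 0, 0.2],
])

```text
time: 31.48
position: [0.431, -0.3779, 0.0071]
ee_rot: [-179.9, 0.2, -1.6]
wrist_force: [-0.1, 0.8, 0.9]
width: 0.0513
grasp_force: 0.0
```

>>> move_arm([
  [0, 0, 0, 0, 0, 0, -1],
  [0, 0, 0, 0, 0, 0, -1],
  [0, 0, 0, 0, 0, 0, -1],
  [0, 0, 0, 0, 0, 0, -1],
])

```text
time: 31.98
position: [0.433, -0.3789, 0.0103]
ee_rot: [179.9, -0.2, -1.5]
wrist_force: [1.0, 2.1, 6.4]
width: 0.0266
grasp_force: 61.5
```

>>> move_arm([
  [0, 0, 20, 0, 0, 0, -1],
  [0, 0, 50, 0, 0, 0, -1],
  [0, 0, 90, 0, 0, 0, -1],
  [0, 0, 125, 0, 0, -0.18, -1],
  [0, 0, 125, 0, 0, -0.36, -1],
])

```text
time: 32.6
position: [0.4333, -0.3792, 0.1371]
ee_rot: [180.0, -0.4, -22.5]
wrist_force: [-0.1, 0.0, -2.7]
width: 0.0268
grasp_force: 60.5
```

>>> move_arm([
  [25, 40, 0, 0, 0, -0.18, -1],
  [55, 80, 0, 0, 0, -0.36, -1],
  [85, 130, 0, 0, 0, -0.54, -1],
  [115, 180, 0, 0, 0, -0.72, -1],
  [145, 230, 0, 0, 0, -0.9, -1],
])

```text
time: 33.22
position: [0.5769, -0.147, 0.1334]
ee_rot: [180.0, 0.0, -74.0]
wrist_force: [-0.1, -1.1, -1.3]
width: 0.0266
grasp_force: 60.5
```

>>> move_arm([
  [37, 56, 0, 0, 0, -0.18, -1],
  [37, 56, 0, 0, 0, -0.28, -1],
  [37, 56, 0, 0, 0, -0.28, -1],
  [37, 56, 0, 0, 0, -0.28, -1],
])

```text
time: 33.72
position: [0.613, -0.0933, 0.1334]
ee_rot: [179.9, 0.0, -89.7]
wrist_force: [-0.8, 1.2, -1.6]
width: 0.0265
grasp_force: 60.5
```

```bash
python3 - <<'E'
from h import *
o=r.get_obs();print(o["position"],o["ee_rot"],o["width"],o["grasp_force"])
snap("wrist","w10",s=1.25)
E
```

```text
[ 0.61295884 -0.09325695  0.1333972 ] [ 1.79941949e+02  5.06586925e-03 -8.96697570e+01] 0.026531757927924324 60.45649766921997
```

View pics/w10.png

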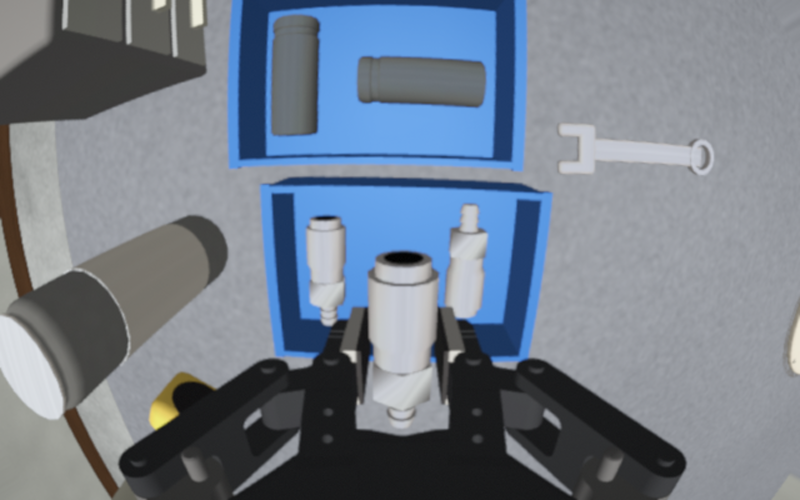

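Coupler B is held at (403,310) and fits between the fixed coupler (325,265) and coupler A (467,260). The socket lies properly in its own bin at (420,80). Lowering and releasing.

>>> move_arm([
  [1, 0, -35, 0, 0, 0, -1],
  [1, 0, -65, 0, 0, 0, -1],
  [1, 0, -90, 0, 0, 0, -1],
  [1, 0, -108, 0, 0, 0, -1],
  [1, 0, -110, 0, 0, 0, -1],
])

```text
time: 34.4
position: [0.6138, -0.0933, 0.0226]
ee_rot: [179.9, -0.0, -89.7]
wrist_force: [0.6, 0.6, -1.6]
width: 0.0269
grasp_force: 60.6
```

>>> move_arm([
  [0, 0, 0, 0, 0, 0, -0.15],
  [0, 0, 0, 0, 0, 0, -0.15],
  [0, 0, 0, 0, 0, 0, -0.15],
  [0, 0, 40, 0, 0, 0, -0.15],
  [0, 0, 90, 0, 0, 0, -0.15],
])

```text
time: 35.02
position: [0.614, -0.0927, 0.114]
ee_rot: [179.9, -0.0, -89.7]
wrist_force: [0.7, 0.1, -0.3]
width: 0.0364
grasp_force: 0.0
```

>>> move_arm([
  [0, 0, 50, 0, 0, 0, -0.15],
  [0, -60, 100, 0, 0, 0, -0.15],
  [-50, -100, 120, 0, 0, 0, -0.15],
  [-90, -150, 120, 0, 0, 0, -0.15],
  [-130, -200, 120, 0, 0, 0, -0.15],
])

```text
time: 35.65
position: [0.4948, -0.2801, 0.235]
ee_rot: [-179.8, -0.0, -89.7]
wrist_force: [0.2, -1.5, -0.2]
width: 0.0367
grasp_force: 0.0
```

>>> move_arm([
  [-40, -40, 0, 0, 0, 0, -0.15],
  [-80, -80, 0, 0, 0, 0, -0.15],
  [-120, -120, 0, 0, 0, 0, -0.15],
  [-140, -170, 0, 0, 0, 0, -0.15],
  [-140, -230, 0, 0, 0, 0, -0.15],
])

```text
time: 36.28
position: [0.3544, -0.5102, 0.2352]
ee_rot: [-179.9, -0.1, -89.7]
wrist_force: [2.1, 0.2, 0.3]
width: 0.0361
grasp_force: 0.0
```

```bash
python3 - <<'E'
from h import *
o=r.get_obs();print(o["position"],o["wrist_force"])
snap("top","t11",(130,80,530,380),2)
E
```

```text
[ 0.3544077  -0.51016024  0.23524264] [2.10679943 0.17112683 0.30621859]
```

View pics/t11.png

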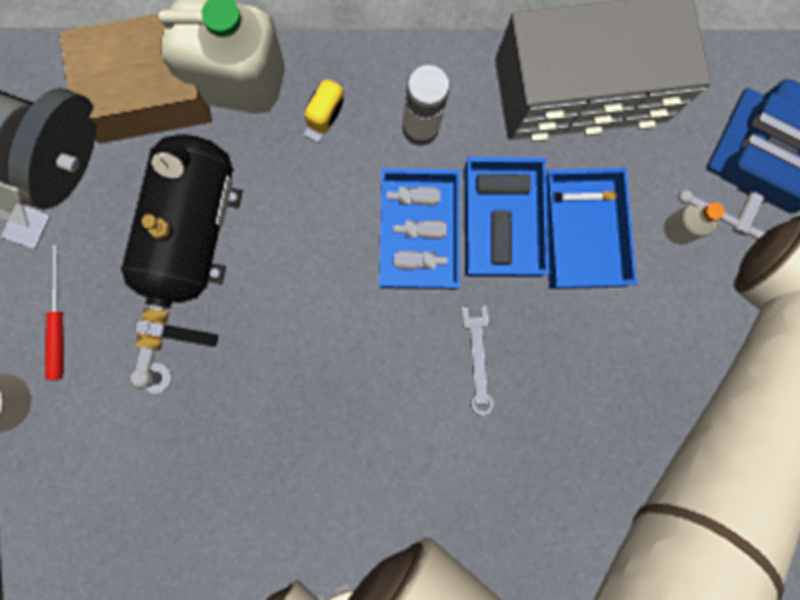

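The final top view shows the lever crosswise at (217,340), both couplers in the left bin and the socket in the middle one. Wrench, tape, can, bottle and screwdriver are undisturbed, and no fittings are left on the bench.

```bash
python3 - <<'E'
from rig import r
print(r.hand_in())
E
```

```text
the job is handed in; nothing more can be done
None
```

I handed the job in at about 36 s, but no verdict came back: the supply lever is crosswise, the lock nut is unscrewed to its stop, the pin was held down for over 2 s, and the two couplers and one socket are in their bins (no loose nozzles were present).

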